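Put the optics hardware away after an alignment session

ROBOT

A 6-joint arm with a two-finger parallel gripper is mounted at the origin on the work surface. World frame = base frame: x ahead of the robot, y to its left, z up, the work surface at z = 0. Lengths are in m, angles in rad, forces in N, time in s.
With the tool pointing down it reaches from about 0.3 to 0.775 m from the base axis. Payload 14.6 kg.
Tool frame: the origin (TCP) lies at the very end of the fingers, on their centre line; the grasp point (between the pads) lies 19 mm behind it; z points along the fingers, x is the direction in which the jaws open and shut, and the axes are right-handed (so a half turn about z gives the same grasp; the last joint's range is limited). The gripper opens to 94 mm and grips with 3 to 60 N. Pads are 16 mm wide; open, the fingers measure 119 mm over their backs; the gripper's body (75 mm by 177 mm) begins 78 mm behind the grasp point.
Start: joints at [-1.223, 0.3, 1.521, -0, 1.321, -0.067], TCP at [0.222, -0.503, 0.205] pointing down, gripper open.
Joint ranges: [-3.03, 3.03], [-0.79, 2.21], [0.23, 2.52], [-1.04, 4.18], [0, 3.07], [-2.55, 2.55]. Speed limits (rad/s): [2.22, 2.22, 2.57, 3.14, 3.14, 3.14].

INTERFACE

Orientations are given as [roll, pitch, yaw] about the fixed x, y, z axes, in that order (R = Rz(yaw) Ry(pitch) Rx(roll)).
In Python, from station import ctrl gives the robot as it stands.
- The arm moves only by the shell command python3 -m inch 'ROWS' [FORCE]. ROWS is JSON, one flat list of numbers, 7 for each row, row after row: the shift along the tool's x, y, z in cm, then the turn, a rotation vector about the tool's x, y, z in rad, then the opening, from 0 (shut) to 1 (fully open). In form: [tx, ty, tz, wx, wy, wz, claw, tx, ty, tz, wx, wy, wz, claw, ...]. A call has 1 to 20 rows; each row shifts and turns the commanded pose from where the row before left it, along the tool's axes as they then stand; what a row does not reach is not made up. A row lasts 1/8 s, in which the tool goes at most 62.5 mm and 10.7 degrees, less where a joint would pass 70% of its speed; a pose out of reach is approached as far as the arm can. A call is refused whole if a number of a shift passes 6.25 or a number of a turn 0.188, either way. A call with a gripper value outside its range is refused whole. The fingers move at their own pace and stop on an object; FORCE is the grip in N (left out, the last holds). Time passes only in rows, so rows that do not move let the fingers close. It gives the time, the measured TCP pose, the force and the opening at its end, in the units of the state.
- ctrl.get_obs(): the state, without advancing time (a new reading comes with each control period).
- ctrl.camera(name): name is "scene" or "side" or "wrist"; returns (picture, depth): 400x640x3 uint8, red, green, blue; 400x640 float32, m along the optical axis (not along the pixel's ray), 0 where there is no reading.
- ctrl.camera_params(name): a dict with "vertical_fov" (degrees; the focal length in pixels is half the picture's height over the tangent of half this angle, whatever the lens; pixels are square), "cx", "cy" (the principal point, pixels), "camera_from_world" (4x4, takes a point from world to camera coordinates); the wrist camera has in their place "mount" (4x4, takes a point from camera to tool coordinates, whose origin is the TCP and whose axes are the tool frame's). Camera axes: x right, y down, z forward; pixel columns grow to the right and rows downward; lengths in m; the calibration is good to about 2 mm. The wrist camera is an equidistant fisheye: a pixel r from the principal point sees the ray r / f radians off the axis. A picture is of the moment at which its call begins: read the wrist's pose just before it. camera_params takes no time and is no camera call.
- ctrl.hand_in(): hands the job in, once; it reports no verdict.
Trained networks look in the newest picture that a camera, given by its name, has taken for a name from the list of things; names that differ only in an ending like _2 or _b are one class to them, and where a whole thing is asked for, a point or a joint stands for the part that bears it (a point fixed in the world has none). Each returns a list of dicts, best first, with "score" (0 to 1); they miss things now and then, are a little off and sometimes report something else, mostly with a low value. They report only what shows in the picture. A call takes as long as a camera call. They do not tell look-alikes from the thing itself.
- ctrl.spot_in(camera, label): "bbox" ([centre column, centre row, width, height] in pixels, round what is visible of it).
- ctrl.place_of(camera, label): "centre" ([column, row] in pixels: a listed point, or the origin of a listed thing).
The state is a dict: "time_s": time; "qpos": joint angles; "joint_vel": joint speeds; "tau": joint torques, N m; "ee_pos": TCP position; "eef_rot": TCP orientation; "force": force on the tool from outside, world axes, zero at the start; "moment": the same for the moment, N m; "grip_width": finger opening in m.
Only numpy, scipy, OpenCV 4.12 (cv2) and the standard library are available. Lean on these libraries where they do the work, as an engineer would, in place of code of your own. Each camera call takes 0.05 s, during which the arm holds its last target. There are 200 camera calls.

TASK

Tidy the breadboard: stand the two steel posts upright in the white block with two round wells, one in each well, and put the two aluminium angle brackets standing on their bases in the white rectangular two-bay tray, one in each bay. Only when all four are away, set the gold-faced mirror gently, not dropped, gold face up into the round white dish. Leave the grey detector head and the screwdriver where they lie.

Things in the scene. Friction and masses are not known exactly. Their poses are not given: they have to be found in the camera images.
- post_a_c (a point): one of two identical bright steel pedestal posts: a plain upright cylinder 60 mm tall, 25 mm in diameter, with a foot flange 32 mm in diameter and 6 mm high; about 0.2 kg; stands loose on the work surface (z = 0). This point is its centre, 30 mm above its foot; z axis up along the post.
- post_b_c (a point): one of two identical bright steel pedestal posts: a plain upright cylinder 60 mm tall, 25 mm in diameter, with a foot flange 32 mm in diameter and 6 mm high; about 0.2 kg; stands loose on the work surface (z = 0). This point is its centre, 30 mm above its foot; z axis up along the post.
- bracket_a_c (a point): one of two alike loose L-shaped aluminium brackets, 0.11 kg: base 44 x 44 x 8 mm; on its -x edge an upright plate 10 mm thick (bracket x), 44 mm wide (y), top 55 mm above the underside; corner fillets at both plate ends reach 24 mm high. Grip across the plate, upper half. Point: middle of the plate's thickness and width, 27.5 mm above the underside; base centre 17 mm from it along +x; z up.
- bracket_b_c (a point): one of two alike loose L-shaped aluminium brackets, 0.11 kg: base 44 x 44 x 8 mm; on its -x edge an upright plate 10 mm thick (bracket x), 44 mm wide (y), top 55 mm above the underside; corner fillets at both plate ends reach 24 mm high. Grip across the plate, upper half. Point: middle of the plate's thickness and width, 27.5 mm above the underside; base centre 17 mm from it along +x; z up.
- mirror_c (a point): gold-faced mirror in a black round cell, loose: a disc 56 mm in diameter and 34 mm high, gold face upward, about 0.2 kg. This point is its centre, 17 mm above its underside; z axis up, out of the gold face. Grip it across its diameter, in its upper part.
- post_block: fixed white block 122 mm (its x) by 66 mm (y), 18 mm high, with two round wells 50 mm in diameter, 14 mm deep (floor 4 mm above the work surface), centred 29 mm either side of the origin along its x axis. Origin: centre of its underside, on the work surface. Post shafts stand about 33 mm apart in it: better close the fingers along the block's y.
- bracket_tray: fixed white tray 70 mm (its x) by 136 mm (y), walls 14 mm high and 4 mm thick, floor 4 mm above the work surface; a divider makes two bays, each 62 x 62 mm, centred 33 mm either side of the origin along its y. Origin: centre of its underside, on the work surface. Keep a bracket's edges parallel to the walls, best with bracket x along tray x (either way round).
- mirror_dish: fixed shallow round white plastic dish, 88 mm outside and 80 mm inside diameter, rim 12 mm above the work surface, floor 5 mm above it. Origin: centre of its underside, on the work surface.
- detector_c (a point): bystander: loose grey box-shaped detector head, 55 x 45 x 35 mm high, with a brass connector stub on one side; this point is its centre. Leave it alone.
- driver_grip (a point): bystander: loose screwdriver with a black handle, 130 mm long, lying on the work surface; this point is in its handle, its blade points along its +x. Leave it alone.
There are look-alikes about, which are no part of the job. Leave any brown or pink look-alike of the part that bears post_a_c alone. What is shaped like the part that bears bracket_b_c but turquoise is not meant.

How it is judged:
By the outcome, as a careful person would: the job done as asked, in the order asked, and still so for the second after the job is handed in, with the robot touching nothing.
It also fails if it takes over 112 s, if anything falls off the work surface, if the arm or the gripper's body presses on something with over 40 N, if the wrist force passes 120 N, or if a joint passes its speed limit or range.

## Working session

There is one attempt and no reset: what is moved stays moved. The work goes in short steps, Python scripts to look and compute and a shell command to move; the robot and the scene stay as the last step left them, time stands still between calls to the robot, and variables do not carry over. Pictures are saved under pics/ and viewed, about 12 in all and at most 16, crops included, and the job is handed in when it is done.

```bash
mkdir -p pics; ls
cat > h.py <<'E'
from station import ctrl
import numpy as np, cv2
from scipy.spatial.transform import Rotation as R
def save(cam,name):
    im,d=ctrl.camera(cam); cv2.imwrite(f'pics/{name}.png',im[:,:,::-1]); return im,d
def toworld(cam,uv,d=None,z=None,obs=None):
    p=ctrl.camera_params(cam); f=200/np.tan(np.radians(p['vertical_fov'])/2)
    x=(uv[0]-p['cx']);y=(uv[1]-p['cy'])
    if cam=='wrist':
        r=np.hypot(x,y);t=r/f; ray=np.array([x/r*np.sin(t),y/r*np.sin(t),np.cos(t)]) if r>0 else np.array([0,0,1.])
        T=np.eye(4);T[:3,:3]=R.from_euler('xyz',obs['eef_rot']).as_matrix();T[:3,3]=obs['ee_pos'];C=T@np.array(p['mount'])
    else:
        ray=np.array([x/f,y/f,1.]);C=np.linalg.inv(np.array(p['camera_from_world']))
    o=C[:3,3];v=C[:3,:3]@ray
    if z is not None: return o+v*(z-o[2])/v[2]
    return o+v*d/ray[2]
E
python3 - <<'E'
from h import *
o=ctrl.get_obs();print(o)
for c in ['scene','side']:
    im,d=save(c,c+'0')
    p=ctrl.camera_params(c);C=np.linalg.inv(np.array(p['camera_from_world']));print(c,p['vertical_fov'],C.round(3).tolist())
    for l,z in [('post_a_c',.03),('bracket_a_c',.0275),('mirror_c',.017),('post_block',0),('bracket_tray',0),('mirror_dish',0),('detector_c',.0175),('driver_grip',.012)]:
        for r in ctrl.place_of(c,l): print(l,round(r['score'],2),np.round(r['centre']),toworld(c,r['centre'],z=z).round(3))
print(ctrl.camera_params('wrist'))
E
```

```text
pics
{'time_s': 0.0, 'qpos': array([-1.22256922e+00,  3.00484058e-01,  1.52159765e+00,  2.20027323e-05,
        1.32069852e+00, -6.65959511e-02]), 'joint_vel': array([-8.51172896e-04, -1.40822300e-03,  6.66827516e-05, -3.52505618e-04,
       -1.23712809e-03,  6.65818747e-06]), 'tau': array([-3.89761717e-04, -5.31810451e+01, -3.52739954e+01,  7.07970886e-02,
        2.44578416e-02, -1.01313901e-04]), 'ee_pos': array([ 0.22157786, -0.50309721,  0.20487222]), 'eef_rot': array([-3.14149236e+00,  1.18352158e-03, -1.15597867e+00]), 'force': array([-0.29502615, -0.46502614,  0.82970038]), 'moment': array([ 0.00371327, -0.02613378, -0.00176983]), 'grip_width': 0.09394721197394658}
scene 45.02981585219773 [[0.721, 0.39, -0.573, 1.131], [0.693, -0.428, 0.58, -0.605], [-0.018, -0.815, -0.579, 0.648], [0.0, 0.0, 0.0, 1.0]]
post_a_c 0.79 [356. 126.] [0.395 0.325 0.03 ]
post_a_c 0.64 [393. 146.] [0.535 0.3   0.03 ]
post_a_c 0.57 [370. 139.] [0.471 0.29  0.03 ]
bracket_a_c 0.74 [372. 176.] [0.576 0.16  0.027]
mirror_c 0.64 [224. 292.] [ 0.606 -0.294  0.017]
mirror_dish 0.68 [326. 168.] [0.447 0.144
[... 531 characters left out ...]
0.   ]
bracket_tray 0.82 [313. 215.] [ 0.627  0.006 -0.   ]
bracket_tray 0.66 [376. 168.] [ 0.618 -0.313  0.   ]
mirror_dish 0.77 [332. 274.] [0.44  0.164 0.   ]
detector_c 0.64 [238. 274.] [0.614 0.316 0.017]
driver_grip 0.61 [421. 184.] [ 0.446 -0.302  0.012]
{'vertical_fov': 65.70646984690485, 'cx': 314.21682897046423, 'cy': 195.58846845634307, 'mount': array([[ 9.99999728e-01,  6.68732093e-04, -3.11482591e-04,
        -4.21354375e-04],
       [-5.77509383e-04,  9.72353744e-01,  2.33512020e-01,
        -6.75826801e-02],
       [ 4.59028245e-04, -2.33511777e-01,  9.72353865e-01,
        -1.79224459e-01],
       [ 0.00000000e+00,  0.00000000e+00,  0.00000000e+00,
         1.00000000e+00]])}
```

View pics/scene0.png

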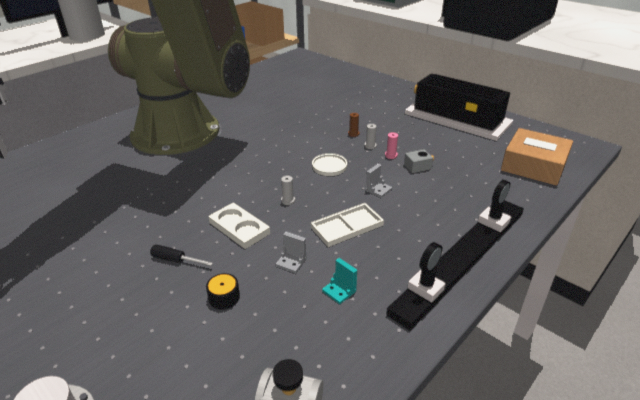

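View pics/side0.png

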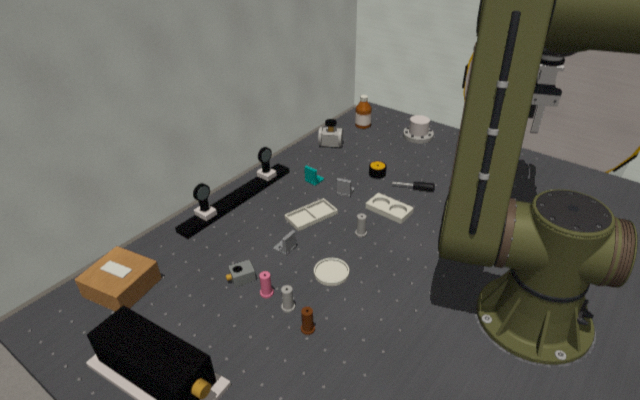

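The scene view shows steel posts at (370,139) and (287,190), with brown (354,125) and pink (393,146) decoys. The grey brackets are at (376,180) and (292,252), with a turquoise decoy at (342,280). The block is at (239,225), tray (347,224), dish (329,164), mirror (223,290), detector (418,160) and driver (180,256). The side view agrees. Next I'll measure with depth.

```bash
cat >> h.py <<'E'
def cloud(cam,im,d):
    p=ctrl.camera_params(cam); f=200/np.tan(np.radians(p['vertical_fov'])/2)
    v,u=np.mgrid[:400,:640]; P=np.stack([(u-p['cx'])/f*d,(v-p['cy'])/f*d,d],-1)
    C=np.linalg.inv(np.array(p['camera_from_world'])); W=P@C[:3,:3].T+C[:3,3]
    W[d<=0]=np.nan
    return W
E
python3 - <<'E'
from h import *
ims={};
for c in ['scene','side']:
    im,d=ctrl.camera(c); W=cloud(c,im,d); np.savez(f'{c}.npz',W=W,im=im); ims[c]=W
S=ims['scene']
for n,(u,v) in dict(postA=(370,139),postB=(287,190),brA=(376,180),brB=(292,252),block=(239,225),tray=(347,224),dish=(329,164),mirror=(223,290),table=(300,320),turq=(342,280),pink=(393,146)).items(): 
    print(n,S[v,u].round(3), end=' | ')
    c0=S[v,u,:2]
    for c,W in ims.items():
        m=(np.hypot(W[...,0]-c0[0],W[...,1]-c0[1])<(.09 if n in('block','tray') else .055))
        Z=W[...,2]
        for lo,hi in [(.005,.08),(.01,.08),(.03,.08),(.055,.07)]:
            k=m&(Z>lo)&(Z<hi)
            if k.sum()>5:
                q=W[k][:,:2].astype(np.float32); r=cv2.minAreaRect(q*1000)
                print(c,lo,k.sum(),q.mean(0).round(3),'rect',np.round(r[0]),np.round(r[1]),round(r[2]))
E
```

```text
postA [0.464 0.297 0.026] | scene 0.005 221 [0.465 0.3  ] rect [482. 305.] [72. 30.] 7
scene 0.01 194 [0.464 0.3  ] rect [483. 302.] [26. 74.] 84
scene 0.03 128 [0.465 0.3  ] rect [483. 302.] [26. 74.] 84
scene 0.055 48 [0.463 0.304] rect [483. 307.] [72. 24.] 4
side 0.005 300 [0.465 0.314] rect [482. 307.] [30. 76.] 79
side 0.01 277 [0.466 0.314] rect [482. 307.] [27. 75.] 82
side 0.03 193 [0.464 0.313] rect [482. 307.] [27. 74.] 82
side 0.055 73 [0.46  0.311] rect [481. 308.] [24. 73.] 82
postB [ 0.482 -0.022  0.036] | scene 0.005 286 [ 0.479 -0.019] rect [477. -16.] [27. 28.] 2
scene 0.01 255 [ 0.479 -0.019] rect [475. -15.] [24. 27.] 62
scene 0.03 178 [ 0.479 -0.018] rect [475. -15.] [24. 27.] 60
scene 0.055 70 [ 0.475 -0.015] rect [475. -15.] [23. 26.] 20
side 0.005 176 [ 0.469 -0.003] rect [473.  -8.] [24. 30.] 36
side 0.01 161 [ 0.469 -0.004] rect [472.  -8.] [23. 29.] 36
side 0.03 111 [ 0.47  -0.004] rect [473.  -8.] [22. 29.] 36
side 0.055 36 [ 0.472 -0.008] rect [473.  -7.] [24. 22.] 84
brA [0.587 0.164 0.018] | scene 0.005 463 [0.594 0.154] rect [601. 157.] [46. 51.] 3
sce
[... 2278 characters left out ...]
129.] [10. 30.] 85
side 0.005 185 [ 0.736 -0.121] rect [ 735. -126.] [48. 44.] 48
side 0.01 160 [ 0.736 -0.119] rect [ 740. -124.] [48. 23.] 4
side 0.03 95 [ 0.737 -0.119] rect [ 739. -120.] [15. 48.] 87
pink [0.535 0.3   0.031] | scene 0.005 255 [0.539 0.296] rect [552. 295.] [29. 75.] 76
scene 0.01 229 [0.539 0.296] rect [552. 297.] [26. 75.] 77
scene 0.03 152 [0.537 0.297] rect [552. 297.] [26. 75.] 76
scene 0.055 52 [0.53  0.301] rect [530. 302.] [23. 28.] 35
side 0.005 331 [0.542 0.309] rect [553. 306.] [27. 76.] 84
side 0.01 307 [0.541 0.309] rect [553. 305.] [27. 76.] 85
side 0.03 178 [0.533 0.309] rect [552. 305.] [26. 76.] 83
side 0.055 59 [0.527 0.308] rect [528. 308.] [22. 24.] 10
```

```bash
python3 -m inch '[0,0,0,0,0,0.138,1, 0,0,0,0,0,0.138,1, 0,0,0,0,0,0.139,1, -2,-1.1,0,0,0,0,1, -4,-2.3,0,0,0,0,1, -4,-2.3,0,0,0,0,1, -4,-2.3,0,0,0,0,1, -4,-2.3,0,0,0,0,1, -4,-2.3,0,0,0,0,1, -4,-2.3,0,0,0,0,1, -4,-2.3,0,0,0,0,1, -4,-2.3,0,0,0,0,1, -4,-2.3,0,0,0,0,1, -4,-2.3,0,0,0,0,1, -2.3,-1.2,0,0,0,0,1, 0,0,0,0,0,0,1, 0,0,0,0,0,0,1]' 30
cat >> h.py <<'E'
def wcloud(o,d):
    p=ctrl.camera_params('wrist'); f=200/np.tan(np.radians(p['vertical_fov'])/2)
    v,u=np.mgrid[:400,:640]; x=u-p['cx'];y=v-p['cy'];r=np.hypot(x,y)+1e-9;t=np.minimum(r/f,1.5)
    P=np.stack([x/r*np.tan(t)*d,y/r*np.tan(t)*d,d],-1)
    T=np.eye(4);T[:3,:3]=R.from_euler('xyz',o['eef_rot']).as_matrix();T[:3,3]=o['ee_pos'];C=T@np.array(p['mount'])
    W=P@C[:3,:3].T+C[:3,3]; W[d<=0]=np.nan
    return W
def wlook(name):
    o=ctrl.get_obs(); im,d=save('wrist',name); print('tcp',o['ee_pos'].round(4),o['eef_rot'].round(3)); return im,wcloud(o,d)
def rects(W,c0,rad,bands,mm=True):
    for lo,hi in bands:
        k=(np.hypot(W[...,0]-c0[0],W[...,1]-c0[1])<rad)&(W[...,2]>lo)&(W[...,2]<hi)
        if k.sum()>5:
            q=W[k][:,:2].astype(np.float32)*1000; r=cv2.minAreaRect(q)
            print('  ',lo,k.sum(),'med',np.median(q,0).round(),'rect',np.round(r[0],1),np.round(r[1],1),round(r[2],1))
TH=dict(postB=(.474,-.012,.03,[(.055,.07)]),postA=(.462,.306,.03,[(.055,.07)]),brA=(.59,.158,.05,[(.005,.07),(.045,.07)]),brB=(.622,-.14,.05,[(.005,.07),(.045,.07)]),
 block=(.467,-.149,.08,[(.012,.024)]),tray=(.632,.009,.085,[(.010,.02)]),dish=(.446,.159,.055,[(.009,.02)]),mirror=(.6,-.29,.045,[(.03,.04)]))
def allr(W,names=None):
    for n in names or TH:
        x,y,rad,b=TH[n]; print(n); rects(W,(x,y),rad,b)
E
python3 - <<'E'
from h import *
im,W=wlook('w1'); allr(W)
print('table z',np.nanmedian(W[...,2]))
E
```

```text
time_s: 3.12
ee_pos: [0.4744, -0.061, 0.2055]
eef_rot: [3.141, -0.0, -1.571]
force: [-0.7, -1.0, -0.2]
grip_width: 0.0942
tcp [ 0.4744 -0.061   0.2055] [ 3.141 -0.    -1.571]
postB
   0.055 415 med [475. -12.] rect [475.4 -11.6] [24.1 24.2] 87.1
postA
   0.055 176 med [460. 304.] rect [459.9 306.8] [23.8 24.9] 63.3
brA
   0.005 1117 med [595. 153.] rect [600.8 158.5] [44.8 45.6] 3.5
   0.045 292 med [584. 155.] rect [584.3 157.6] [11.1 45.5] 2.1
brB
   0.005 1286 med [ 622. -136.] rect [ 624.4 -148.1] [44.5 45. ] 16.5
   0.045 431 med [ 619. -131.] rect [ 619.9 -131.9] [43.8 11.5] 17.2
block
   0.012 2573 med [ 472. -142.] rect [ 468.6 -149.4] [ 67.4 123. ] 89.2
tray
   0.01 1335 med [635.   7.] rect [632.9   8.3] [137.1  71.4] 72.8
dish
   0.009 563 med [449. 158.] rect [447.2 158.8] [87.6 86.9] 14.7
mirror
   0.03 1200 med [ 600. -289.] rect [ 600.9 -291. ] [54.8 55.6] 84.8
table z 0.0006365692496002051
```

View pics/w1.png

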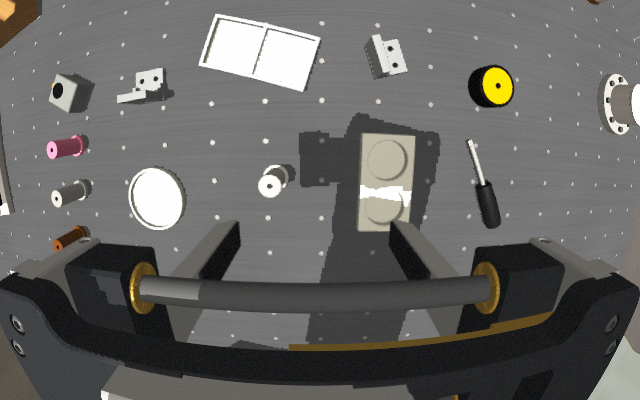

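The wrist view confirms everything: posts at (272,181) and (70,193), block (387,180), tray (260,52), brackets (385,55) and (148,85), mirror (492,86), dish (157,198). The measured sizes match the given ones to about 1 mm. First, grasp the near post.

```bash
python3 -m inch '[-2.5,-0.05,0,0,0,0,1, -2.42,-0.05,0,0,0,0,1, 0,0,3,0,0,0,1, 0,0,4,0,0,0,1, 0,0,4,0,0,0,1, 0,0,3,0,0,0,1, 0,0,2,0,0,0,1, 0,0,1,0,0,0,1, 0,0,0.95,0,0,0,1, 0,0,0,0,0,0,1, 0,0,0,0,0,0,0, 0,0,0,0,0,0,0, 0,0,0,0,0,0,0, 0,0,0,0,0,0,0, 0,0,0,0,0,0,0, 0,0,0,0,0,0,0]' 30
```

```text
time_s: 5.18
ee_pos: [0.4757, -0.0112, 0.026]
eef_rot: [3.142, 0.0, -1.571]
force: [0.2, 0.4, 0.6]
grip_width: 0.0371
```

```bash
python3 -m inch '[0,0,0,0,0,0,0, 0,0,0,0,0,0,0, 0,0,0,0,0,0,0, 0,0,0,0,0,0,0, 0,0,-1,0,0,0,0, 0,0,-2,0,0,0,0, 0,0,-2,0,0,0,0, 0,0,0,0,0,0,0]' 30
python3 -m inch '[2,-0.5,0,0,0,0,0, 3,-0.5,0,0,0,0,0, 3,-0.5,0,0,0,0,0, 3,-0.5,0,0,0,0,0, 2,-0.2,0,0,0,0,0, 0.9,0,0,0,0,0,0, 0,0,0,0,0,0,0]'
```

```text
time_s: 6.18
ee_pos: [0.4765, -0.0112, 0.0773]
eef_rot: [-3.139, -0.0, -1.571]
force: [0.5, 0.0, -2.5]
grip_width: 0.0249
time_s: 7.05
ee_pos: [0.4975, -0.1501, 0.0757]
eef_rot: [3.141, 0.0, -1.571]
force: [0.1, 0.1, -2.3]
grip_width: 0.0244
```

```bash
python3 -m inch '[0,0,2,0,0,0,0, 0,0,1.5,0,0,0,0, 0,0,0.6,0,0,0,0, 0,0,0.3,0,0,0,0, 0,0,0.12,0,0,0,0, 0,0,0.05,0,0,0,0, 0,0,0,0,0,0,0]'
```

```text
time_s: 7.92
ee_pos: [0.4978, -0.1503, 0.0305]
eef_rot: [-3.141, -0.0, -1.571]
force: [0.0, 0.5, -2.1]
grip_width: 0.0245
```

```bash
python3 -m inch '[0,0,0.07,0,0,0,0, 0,0,0,0,0,0,1, 0,0,0,0,0,0,1, 0,0,0,0,0,0,1, 0,0,0,0,0,0,1, 0,0,-1,0,0,0,1, 0,0,-4,0,0,0,1, 0,0,-4,0,0,0,1, -4,0.4,0,0,0,0,1, -5,0.4,0,0,0,0,1, -5,0.4,0,0,0,0,1, -5,0.4,0,0,0,0,1, -5,0.4,0,0,0,0,1, -5,0.4,0,0,0,0,1, -5,0.4,0,0,0,0,1, -5,0.4,0,0,0,0,1, -4,0.4,0,0,0,0,1, -2.6,0.15,0,0,0,0,1, 0,0,0,0,0,0,1, 0,0,0,0,0,0,1]'
python3 - <<'E'
from h import *
im,W=wlook('w2'); allr(W,['postA'])
k=(np.hypot(W[...,0]-.4975,W[...,1]+.15)<.03)&(W[...,2]>.05);print('placed',k.sum(),np.median(W[k],0) if k.any() else 0)
W2=cloud('scene',*ctrl.camera('scene')); rects(W2,(.4975,-.15),.03,[(.055,.08)])
E
```

```text
time_s: 10.42
ee_pos: [0.4604, 0.3051, 0.1198]
eef_rot: [-3.141, -0.0, -1.571]
force: [-0.4, 0.1, -1.4]
grip_width: 0.0943
tcp [0.4604 0.3051 0.1198] [-3.141 -0.    -1.571]
postA
   0.055 748 med [460. 308.] rect [460.2 308.2] [24.2 24.7] 89.2
placed 0 0
   0.055 110 med [ 499. -154.] rect [ 496.9 -152. ] [22.3 29. ] 49.4
```

```bash
python3 -m inch '[-0.3,0,2,0,0,0,1, 0,0,3,0,0,0,1, 0,0,2.5,0,0,0,1, 0,0,1.2,0,0,0,1, 0,0,0.68,0,0,0,1, 0,0,0,0,0,0,0, 0,0,0,0,0,0,0, 0,0,0,0,0,0,0, 0,0,0,0,0,0,0, 0,0,0,0,0,0,0, 0,0,0,0,0,0,0, 0,0,0,0,0,0,0, 0,0,0,0,0,0,0, 0,0,0,0,0,0,0, 0,0,0,0,0,0,0, 0,0,0,0,0,0,0, 0,0,-1,0,0,0,0, 0,0,-3,0,0,0,0, 0,0,-4,0,0,0,0, 0,0,0,0,0,0,0]' 30
```

```text
time_s: 13.02
ee_pos: [0.4615, 0.3096, 0.1091]
eef_rot: [-3.137, 0.003, -1.571]
force: [-0.0, 0.1, -3.5]
grip_width: 0.0247
```

```bash
python3 -m inch '[2,0.1,0,0,0,0,0, 4,0.2,0,0,0,0,0, 4.5,0.2,0,0,0,0,0, 4.5,0.2,0,0,0,0,0, 4.5,0.2,0,0,0,0,0, 4.5,0.2,0,0,0,0,0, 4.5,0.2,0,0,0,0,0, 4.5,0.2,0,0,0,0,0, 4.5,0.2,0,0,0,0,0, 4,0.2,0,0,0,0,0, 3,0.2,0,0,0,0,0, 1.2,0,0,0,0,0,0, 0,0,0,0,0,0,0, 0,0,0,0,0,0,0]'
```

```text
time_s: 14.78
ee_pos: [0.439, -0.1474, 0.1055]
eef_rot: [3.141, 0.0, -1.57]
force: [-0.6, -0.2, -1.3]
grip_width: 0.0241
```

Down to TCP 0.030 (7.5 cm).

```bash
python3 -m inch '[0.2,0,2,0,0,0,0, 0,0,3,0,0,0,0, 0,0,1.5,0,0,0,0, 0,0,0.6,0,0,0,0, 0,0,0.3,0,0,0,0, 0,0,0.1,0,0,0,0, 0,0,0,0,0,0,0, 0,0,0,0,0,0,0]'
```

```text
time_s: 15.78
ee_pos: [0.4394, -0.1503, 0.031]
eef_rot: [-3.141, -0.0, -1.571]
force: [-0.4, 0.8, -2.1]
grip_width: 0.0242
```

```bash
python3 -m inch '[0,0,0.07,0,0,0,0, 0,0,0,0,0,0,1, 0,0,0,0,0,0,1, 0,0,0,0,0,0,1, 0,0,0,0,0,0,1, 0,0,-1,0,0,0,1, 0,0,-4,0,0,0,1, 0,0,-4,0,0,0,1, -0.5,-4,0,0,0,0,1, -0.5,-5,0,0,0,0,1, -0.5,-5,0,0,0,0,1, -0.3,-4,0,0,0,0,1, 0,0,0,0,0,-0.15,1, 0,0,0,0,0,-0.147,1, 0,0,0,0,0,0,1, 0,0,0,0,0,0,1]'
python3 - <<'E'
from h import *
im,W=wlook('w3'); allr(W,['brB','tray'])
W2=cloud('scene',*save('scene','s3')); rects(W2,(.4685,-.15),.065,[(.055,.08)])
E
```

```text
time_s: 17.77
ee_pos: [0.6192, -0.1323, 0.1205]
eef_rot: [-3.141, -0.0, -1.277]
force: [-1.0, -0.3, -0.3]
grip_width: 0.0937
tcp [ 0.6192 -0.1323  0.1205] [-3.141 -0.    -1.277]
brB
   0.005 2245 med [ 626. -146.] rect [ 625.1 -148.5] [44.8 43.4] 16.8
   0.045 635 med [ 621. -132.] rect [ 620.4 -132.5] [44.5  9.2] 16.7
tray
   0.01 2081 med [634.   6.] rect [633.1   8.4] [137.6  71.1] 72.9
   0.055 210 med [ 486. -154.] rect [ 467.2 -151.9] [27.1 85.8] 88.8
```

View pics/s3.png

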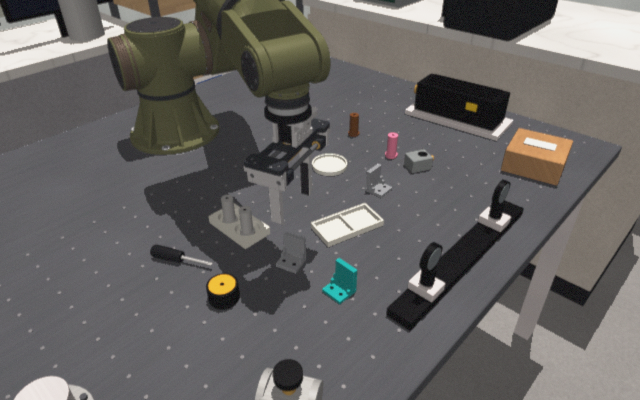

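Both posts stand in the wells at (228,208) and (246,220). Now grasp bracket B.

```bash
python3 -m inch '[0,0,2,0,0,0,1, 0,0,3,0,0,0,1, 0,0,2.5,0,0,0,1, 0,0,1.2,0,0,0,1, 0,0,0.75,0,0,0,1, 0,0,0,0,0,0,0, 0,0,0,0,0,0,0, 0,0,0,0,0,0,0, 0,0,0,0,0,0,0, 0,0,0,0,0,0,0, 0,0,0,0,0,0,0, 0,0,0,0,0,0,0, 0,0,0,0,0,0,0, 0,0,0,0,0,0,0, 0,0,0,0,0,0,0, 0,0,0,0,0,0,0, 0,0,0,0,0,0,0, 0,0,0,0,0,0,0, 0,0,0,0,0,0,0]' 25
python3 -m inch '[0,0,-1,0,0,0,0, 0,0,-2,0,0,0,0, 0,0,-2,0,0,0,0, 0,0,0,0,0,0,0]'
```

```text
time_s: 20.25
ee_pos: [0.6192, -0.1323, 0.0255]
eef_rot: [3.142, -0.0, -1.274]
force: [-0.6, -0.0, -0.3]
grip_width: 0.0097
time_s: 20.75
ee_pos: [0.6203, -0.1325, 0.0783]
eef_rot: [-3.138, -0.002, -1.274]
force: [1.1, -0.3, -1.9]
grip_width: 0.0098
```

```bash
python3 -m inch '[0,0,0,0,0,-0.163,0, 0,0,0,0,0,-0.163,0, 0,0,0,0,0,-0.163,0, 0,0,0,0,0,-0.163,0, 0,0,0,0,0,-0.163,0, 0,0,0,0,0,-0.163,0, -1,-2.5,0,0,0,0,0, -1.5,-3.5,0,0,0,0,0, -1.2,-2.8,0,0,0,0,0, -0.87,-1.76,0,0,0,0,0, 0,0,0,0,0,0,0, 0,0,0,0,0,0,0]'
python3 - <<'E'
from h import *
im,W=wlook('w4'); rects(W,(.62,-.02),.06,[(.045,.12)])
E
```

```text
time_s: 22.25
ee_pos: [0.6064, -0.0188, 0.0755]
eef_rot: [3.141, -0.0, -0.297]
force: [0.7, -0.0, -1.7]
grip_width: 0.0096
tcp [ 0.6064 -0.0188  0.0755] [ 3.141 -0.    -0.297]
   0.045 5240 med [618. -12.] rect [617.4 -19.8] [43.  56.5] 72.5
```

View pics/w4.png

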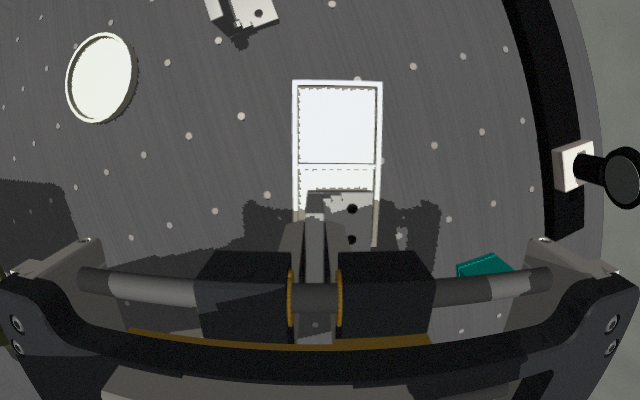

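The bracket is held square over the near bay (base at about (345,225), tray walls x 295–380). Lowering it.

```bash
python3 -m inch '[0,0,2,0,0,0,0, 0,0,1.5,0,0,0,0, 0,0,0.6,0,0,0,0, 0,0,0.3,0,0,0,0, 0,0,0.1,0,0,0,0, 0,0,0,0,0,0,0, 0,0,0,0,0,0,0]'
```

```text
time_s: 23.18
ee_pos: [0.6065, -0.0179, 0.0309]
eef_rot: [-3.141, -0.001, -0.296]
force: [-0.2, -0.8, -2.5]
grip_width: 0.0102
```

```bash
python3 -m inch '[0,0,0.12,0,0,0,0, 0,0,0,0,0,0,1, 0,0,0,0,0,0,1, 0,0,0,0,0,0,1, 0,0,0,0,0,0,1, 0,0,-1,0,0,0,1, 0,0,-4,0,0,0,1, 0,0,-4,0,0,0,1, 0,0,0,0,0,-0.168,1, 0,0,0,0,0,-0.169,1, -0.3,-3,0,0,0,0,1, -0.3,-4,0,0,0,0,1, -0.3,-4,0,0,0,0,1, -0.3,-4,0,0,0,0,1, -0.35,-2.6,0,0,0,0,1, 0,0,0,0,0,0,1, 0,0,0,0,0,0,1]'
python3 - <<'E'
from h import *
im,W=wlook('w5'); allr(W,['brA']); 
W2=cloud('scene',*save('scene','s5')); rects(W2,(.62,-.02),.05,[(.016,.07),(.045,.07)])
E
```

```text
time_s: 25.3
ee_pos: [0.5838, 0.1566, 0.1197]
eef_rot: [3.142, -0.0, 0.041]
force: [-0.7, 0.6, -0.9]
grip_width: 0.0943
tcp [0.5838 0.1566 0.1197] [ 3.142 -0.     0.041]
brA
   0.005 2237 med [598. 161.] rect [601.7 159.3] [43.2 45.3] 2.9
   0.045 637 med [585. 160.] rect [584.9 158.4] [ 9.1 44.8] 2.3
   0.016 403 med [609. -22.] rect [611.3 -21. ] [45.9 22.8] 73.1
   0.045 159 med [608. -22.] rect [606.4 -20.1] [43.4 12.8] 73.4
```

```bash
python3 -m inch '[0.1,-0.2,2,0,0,0,1, 0,0,3,0,0,0,1, 0,0,2.5,0,0,0,1, 0,0,1.2,0,0,0,1, 0,0,0.7,0,0,0,1, 0,0,0,0,0,0,0, 0,0,0,0,0,0,0, 0,0,0,0,0,0,0, 0,0,0,0,0,0,0, 0,0,0,0,0,0,0, 0,0,0,0,0,0,0, 0,0,0,0,0,0,0, 0,0,0,0,0,0,0, 0,0,0,0,0,0,0, 0,0,0,0,0,0,0, 0,0,0,0,0,0,0, 0,0,0,0,0,0,0, 0,0,0,0,0,0,0, 0,0,0,0,0,0,0]' 25
python3 -m inch '[0,0,-1,0,0,0,0, 0,0,-3,0,0,0,0, 0,0,-3,0,0,0,0, 0,0,0,0,0,0,0]'
```

```text
time_s: 27.78
ee_pos: [0.5845, 0.1594, 0.0253]
eef_rot: [3.142, 0.0, 0.041]
force: [1.0, 0.7, 0.2]
grip_width: 0.0098
time_s: 28.28
ee_pos: [0.5857, 0.1596, 0.098]
eef_rot: [-3.141, -0.004, 0.041]
force: [-0.2, 0.1, -1.9]
grip_width: 0.01
```

```bash
python3 -m inch '[0,0,0,0,0,0.17,0, 0,0,0,0,0,0.17,0, 1.5,2,0,0,0,0,0, 2.5,3.2,0,0,0,0,0, 2.2,3,0,0,0,0,0, 1.18,1.52,0,0,0,0,0, 0,0,0,0,0,0,0, 0,0,2,0,0,0,0, 0,0,2,0,0,0,0, 0,0,1.6,0,0,0,0, 0,0,0.6,0,0,0,0, 0,0,0.3,0,0,0,0, 0,0,0,0,0,0,0]'
```

```text
time_s: 29.9
ee_pos: [0.6266, 0.0447, 0.0306]
eef_rot: [-3.141, -0.0, -0.299]
force: [0.4, 0.8, -1.1]
grip_width: 0.0098
```

```bash
python3 -m inch '[0,0,0.1,0,0,0,0, 0,0,0,0,0,0,1, 0,0,0,0,0,0,1, 0,0,0,0,0,0,1, 0,0,0,0,0,0,1, 0,0,-1,0,0,0,1, 0,0,-4,0,0,0,1, 0,0,-4,0,0,0,1, 0,0,0,0,0,0.167,1, 0,0,0,0,0,0.167,1, 0,0,0,0,0,0.167,1, 0,0,0,0,0,0.167,1, 0,0,0,0,0,0.167,1, 0,0,0,0,0,0.167,1, 0,0,0,0,0,0,1]'
python3 -m inch '[3,1,0,0,0,0,1, 4,1.5,0,0,0,0,1, 5,1.8,0,0,0,0,1, 5,1.8,0,0,0,0,1, 5,1.8,0,0,0,0,1, 5,1.8,0,0,0,0,1, 3,1.2,0,0,0,0,1, 1.68,0.53,0,0,0,0,1, 0,0,0,0,0,0,1, 0,0,0,0,0,0,1]'
python3 - <<'E'
from h import *
im,W=wlook('w6'); allr(W,['mirror']); 
W2=cloud('scene',*save('scene','s6')); rects(W2,(.62,-.02),.04,[(.045,.07)]);rects(W2,(.63,.045),.04,[(.016,.07),(.045,.07)]); rects(W2,(.4685,-.15),.065,[(.055,.08)])
E
```

```text
time_s: 31.78
ee_pos: [0.6265, 0.0447, 0.12]
eef_rot: [-3.141, -0.0, -1.3]
force: [0.6, 0.7, 0.4]
grip_width: 0.0939
time_s: 33.02
ee_pos: [0.6011, -0.2898, 0.1194]
eef_rot: [-3.142, 0.0, -1.299]
force: [0.1, 0.3, 0.3]
grip_width: 0.0936
tcp [ 0.6011 -0.2898  0.1194] [-3.142  0.    -1.299]
mirror
   0.03 2985 med [ 602. -292.] rect [ 601.1 -291.9] [55.  55.4] 65.9
   0.045 162 med [608. -21.] rect [608.7  -9.9] [64.1 13.9] 77.7
   0.016 397 med [629.  38.] rect [630.1  39.3] [46.1 26.3] 71.8
   0.045 149 med [628.  39.] rect [624.8  40.7] [44.5 15.5] 71.7
   0.055 133 med [ 497. -156.] rect [ 468.7 -156.3] [80.6 24.8] 7.6
```

View pics/s6.png

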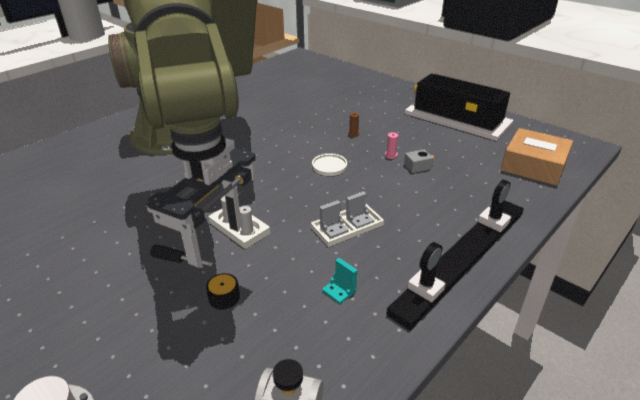

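View pics/w6.png

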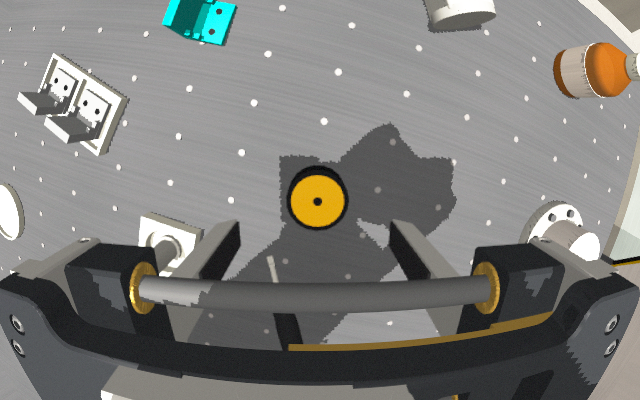

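Both brackets stand in their bays at (333,220) and (357,207). The mirror is centred under the jaws, and the driver blade is clear of both fingers. Now grasp the mirror.

```bash
python3 -m inch '[0.2,0.05,2,0,0,0,1, 0,0,3,0,0,0,1, 0,0,3,0,0,0,1, 0,0,1.5,0,0,0,1, 0,0,0.9,0,0,0,1, 0,0,0.44,0,0,0,1, 0,0,0,0,0,0,0, 0,0,0,0,0,0,0, 0,0,0,0,0,0,0, 0,0,0,0,0,0,0, 0,0,0,0,0,0,0, 0,0,0,0,0,0,0, 0,0,0,0,0,0,0, 0,0,0,0,0,0,0]' 25
python3 -m inch '[0,0,-0.5,0,0,0,0, 0,0,-1,0,0,0,0, 0,0,-2,0,0,0,0, 0,0,-3,0,0,0,0, 0,0,-3,0,0,0,0, 0,0,0,0,0,0,0, 0,0,0,0,0,0,0]'
```

```text
time_s: 34.88
ee_pos: [0.6008, -0.2932, 0.0112]
eef_rot: [-3.141, -0.0, -1.301]
force: [-0.9, 1.4, 3.7]
grip_width: 0.0546
time_s: 35.75
ee_pos: [0.6003, -0.2929, 0.1051]
eef_rot: [3.141, 0.001, -1.301]
force: [0.3, -0.0, -1.1]
grip_width: 0.0547
```

```bash
python3 -m inch '[-1,0.1,0,0,0,0,0, -2.5,0.2,0,0,0,0,0, -4,0.2,0,0,0,0,0, -4.5,0.25,0,0,0,0,0, -4.5,0.25,0,0,0,0,0, -4.5,0.25,0,0,0,0,0, -4.5,0.25,0,0,0,0,0, -4.5,0.25,0,0,0,0,0, -4.5,0.25,0,0,0,0,0, -4.5,0.25,0,0,0,0,0, -4,0.25,0,0,0,0,0, -3,0.14,0,0,0,0,0, -1.6,0.1,0,0,0,0,0, 0,0,0,0,0,0,0, 0,0,0,0,0,0,0]'
python3 - <<'E'
from h import *
im,W=wlook('w7'); allr(W,['dish']);
im,W=wlook('w7'); rects(W,(.447,.158),.045,[(.09,.15)])
E
```

```text
time_s: 37.62
ee_pos: [0.4476, 0.1576, 0.1058]
eef_rot: [3.141, -0.0, -1.302]
force: [0.5, 0.9, -2.3]
grip_width: 0.0545
tcp [0.4476 0.1576 0.1058] [ 3.141 -0.    -1.302]
dish
   0.009 815 med [470. 173.] rect [460.  163.2] [61.2 86.3] 17.5
tcp [0.4477 0.1575 0.1058] [ 3.141 -0.    -1.302]
   0.09 9456 med [453. 160.] rect [452.6 155.9] [57.2 65.5] 50.1
```

View pics/w7.png

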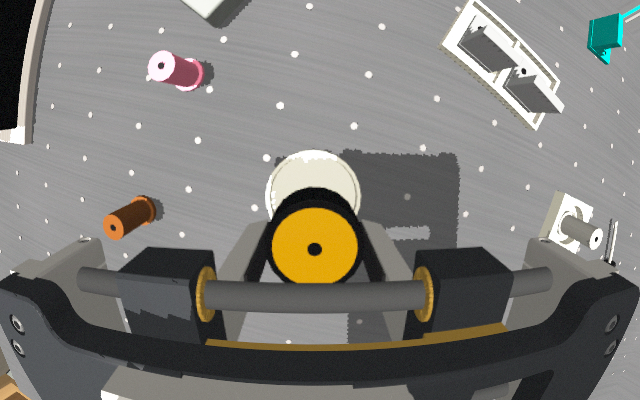

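The mirror is held level, gold face up, centred over the dish. Lowering slowly.

```bash
python3 -m inch '[-0.1,0,1.5,0,0,0,0, 0,0,2.5,0,0,0,0, 0,0,2.3,0,0,0,0, 0,0,1.2,0,0,0,0, 0,0,0.6,0,0,0,0, 0,0,0.3,0,0,0,0, 0,0,0.2,0,0,0,0, 0,0,0.1,0,0,0,0, 0,0,0.1,0,0,0,0, 0,0,0,0,0,0,0, 0,0,0,0,0,0,0]'
```

```text
time_s: 39.1
ee_pos: [0.4472, 0.1593, 0.018]
eef_rot: [-3.141, 0.0, -1.301]
force: [0.5, -0.3, -1.5]
grip_width: 0.055
```

```bash
python3 -m inch '[0,0,0.08,0,0,0,0, 0,0,0.06,0,0,0,0, 0,0,0.04,0,0,0,0, 0,0,0.02,0,0,0,0, 0,0,0,0,0,0,0, 0,0,0,0,0,0,0]'
```

```text
time_s: 39.85
ee_pos: [0.4472, 0.1593, 0.0161]
eef_rot: [-3.142, -0.0, -1.301]
force: [-2.8, -1.7, 3.4]
grip_width: 0.0546
```

Contact is felt: vertical force went from -1.5 to +3.4 N at the expected height. Release and retreat.

```bash
python3 -m inch '[0,0,0,0,0,0,0.7, 0,0,0,0,0,0,0.8, 0,0,0,0,0,0,0.85, 0,0,0,0,0,0,0.9, 0,0,0,0,0,0,0.9, 0,0,-1,0,0,0,0.9, 0,0,-2,0,0,0,0.9, 0,0,-4,0,0,0,0.9, 0,0,-5,0,0,0,1, 0,0,-5,0,0,0,1, 0,0,0,0,0,0,1, 0,0,0,0,0,0,1, 0,0,0,0,0,0,1]'
python3 - <<'E'
from h import *
im,W=wlook('w8'); TH['mirror']=(.447,.159,.045,[(.03,.045)]); allr(W,['mirror','dish','brA','postA'])
rects(W,(.63,.045),.04,[(.045,.07)])
for c in('scene','side'): save(c,c+'9')
m=(W[...,2]>.03)&(np.hypot(W[...,0]-.447,W[...,1]-.159)<.04); A=W[m]; print('top z',np.percentile(A[:,2],[5,50,95]).round(4))
E
```

```text
time_s: 41.48
ee_pos: [0.4467, 0.1592, 0.1848]
eef_rot: [3.139, 0.0, -1.301]
force: [0.1, -0.2, 0.5]
grip_width: 0.0944
tcp [0.4467 0.1592 0.1848] [ 3.139  0.    -1.301]
mirror
   0.03 2069 med [448. 160.] rect [447.7 159.9] [55.2 55.3] 16.5
dish
   0.009 842 med [451. 160.] rect [447.2 159. ] [86.9 86.7] 15.8
brA
postA
   0.045 520 med [625.  46.] rect [625.8  44.5] [44.  11.6] 72.4
top z [0.0393 0.3089 0.3228]
```

View pics/scene9.png

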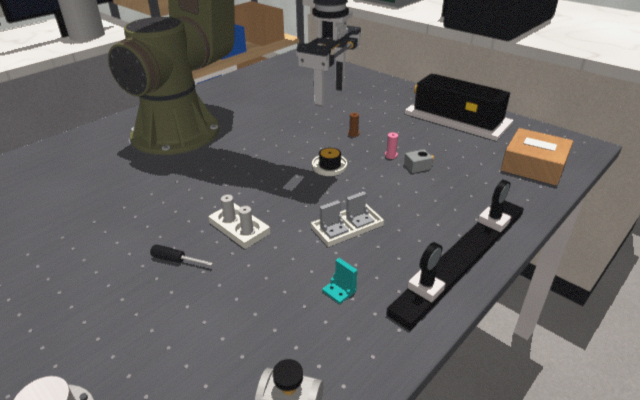

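View pics/w8.png

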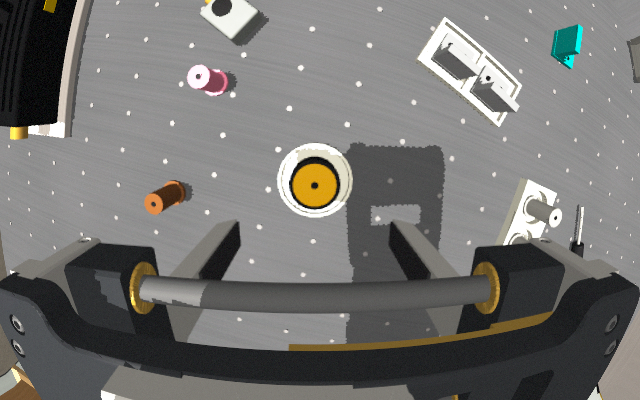

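All is in place: the mirror sits centred in the dish at (316,184), and the robot is clear.

```bash
python3 -c "from station import ctrl; print(ctrl.hand_in())"
```

```text
the job is handed in; nothing more can be done
None
```

The job is done and handed in at about 41.5 s of the 112 s allowed. Both steel posts stand in the block's wells and both aluminium brackets stand on their bases, one in each tray bay. The mirror went in last: I lowered it until it touched the dish floor (about 5 N change in vertical force), then released it gold face up.

**Last checks that passed:**
- The mirror centre is within about 1 mm of the dish centre, and the lowest 5% of its measured points were at about 39 mm, as expected on the 5 mm floor.
- The bracket plate I re-measured at the end is within about 1 mm of its target. The other bracket and the posts I checked only in the last pictures and in earlier scene-camera depth.
- In the last pictures nothing has been tipped, and the detector, screwdriver and brown, pink and turquoise look-alikes lie where they were. The gripper was clear of everything, with its fingertips at about 185 mm.

**Disagreements:** The scene and side cameras differed by up to about 10 mm in y, so I used the wrist-camera depth, which matched the given sizes to about 1 mm for most parts. The median and upper values of the last mirror-height check (about 0.31 m) are meaningless because the gripper itself fell inside that mask.

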